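Load the mug drying rack and set the dryer timer

TASK

Load the drying rack and start the dryer: hang every mug from the ware board by its handle on the rack, one mug to a hook, and push the loose wing knob fully home onto the square shaft of the dryer timer. Only when all the mugs hang and the knob is on, turn the knob clockwise until the dial's white pointer stands on the one long index mark, then let go and let the mugs come to rest. Leave the other things on the table where they are.

Things in the scene. Friction and masses are not known exactly. Their poses are not given: they have to be found in the camera images.
- mug0: A plain off-white fired mug, one of up to four alike (None if absent), standing upright on the ware board at the start. Straight round body 66 mm across and 85 mm high, wall 5 mm, 0.15 to 0.31 kg; one ear handle on its +y side, made of 9 mm round rod. Origin: centre of the underside; z is up out of the mouth.
- mug0_eye (a point): Centre of that mug's handle opening: 45 mm out from the mug's axis along its +y, 47 mm above its underside. The opening is 22 mm wide (radially) and 45 mm high and is passed through along the mug's x; the inside of the handle's top is 23 mm above this point. Same axes as the mug.
- mug1: A plain off-white fired mug, one of up to four alike (None if absent), standing upright on the ware board at the start. Straight round body 66 mm across and 85 mm high, wall 5 mm, 0.15 to 0.31 kg; one ear handle on its +y side, made of 9 mm round rod. Origin: centre of the underside; z is up out of the mouth.
- mug1_eye (a point): Centre of that mug's handle opening: 45 mm out from the mug's axis along its +y, 47 mm above its underside. The opening is 22 mm wide (radially) and 45 mm high and is passed through along the mug's x; the inside of the handle's top is 23 mm above this point. Same axes as the mug.
- mug2: A plain off-white fired mug, one of up to four alike (None if absent), standing upright on the ware board at the start. Straight round body 66 mm across and 85 mm high, wall 5 mm, 0.15 to 0.31 kg; one ear handle on its +y side, made of 9 mm round rod. Origin: centre of the underside; z is up out of the mouth.
- mug2_eye (a point): Centre of that mug's handle opening: 45 mm out from the mug's axis along its +y, 47 mm above its underside. The opening is 22 mm wide (radially) and 45 mm high and is passed through along the mug's x; the inside of the handle's top is 23 mm above this point. Same axes as the mug.
- mug3: A plain off-white fired mug, one of up to four alike (None if absent), standing upright on the ware board at the start. Straight round body 66 mm across and 85 mm high, wall 5 mm, 0.15 to 0.31 kg; one ear handle on its +y side, made of 9 mm round rod. Origin: centre of the underside; z is up out of the mouth.
- mug3_eye (a point): Centre of that mug's handle opening: 45 mm out from the mug's axis along its +y, 47 mm above its underside. The opening is 22 mm wide (radially) and 45 mm high and is passed through along the mug's x; the inside of the handle's top is 23 mm above this point. Same axes as the mug.
- hook0 (a point): Seat (lowest point, on the rod's centre line) of one of the rack's three alike upturned hooks of 8 mm steel rod, 210 mm above the table. The point's x axis runs along the hook from its free tip to its post. The open tip is 22 mm to -x and turned up: its top is 19 mm above the seat. The post starts 75 mm to +x. z is up.
- hook1 (a point): Seat (lowest point, on the rod's centre line) of one of the rack's three alike upturned hooks of 8 mm steel rod, 210 mm above the table. The point's x axis runs along the hook from its free tip to its post. The open tip is 22 mm to -x and turned up: its top is 19 mm above the seat. The post starts 75 mm to +x. z is up.
- hook2 (a point): Seat (lowest point, on the rod's centre line) of one of the rack's three alike upturned hooks of 8 mm steel rod, 210 mm above the table. The point's x axis runs along the hook from its free tip to its post. The open tip is 22 mm to -x and turned up: its top is 19 mm above the seat. The post starts 75 mm to +x. z is up.
- rack: Fixed wooden drying rack: foot board 20 mm high and three posts (20 mm square, 235 mm high) in a row along its y, 130 mm apart, each with a hook towards -x; hook0 to hook2 at y +130, 0, -130 mm. A mug pushed onto a hook along +x, lowered and let go swings for some seconds, then hangs askew below it. Origin: on the table, below the middle hook's seat.
- ware_board: Fixed flat wooden board, 240 (x) x 280 x 12 mm, that the mugs stand on. Origin: centre of the underside.
- knob: Loose black wing knob standing on the table, 64 mm high: hub 36 x 36 mm and 28 mm high, and on top of it a grip bar (wing) 56 mm long along x, 14 mm wide, 36 mm high (28 to 64 mm above the underside). From below, a 16 mm square bore, 22 mm deep, its flats parallel to x and y. 0.1 kg. Origin: centre of the underside.
- dial_seat (a point): On the axis and top face of the timer's round dial (72 mm across, 50 mm above the table): the knob's underside rests here when fully home. From it rises a 14 mm square shaft, 19 mm high, its top 5 mm tapered. The point turns with the dial: x points along the dial's white pointer line, and the shaft flats lie along x and y: the knob fits four ways, with 8 degrees of play.
- dial (a joint): Angle of the dial in rad, growing clockwise seen from above, 0 to 2.8; 0.2 to 0.6 at the start; 1.55 when the white pointer line stands on the index mark. It turns with slight friction (0.06 N m) and stays where it is left.
- index_mark (a point): Middle of the index mark: the one long, thick black mark among the short ones on the fixed timer housing (grey box 130 x 130 x 45 mm), 50 mm from the dial's axis.
- mould_a: Octagonal plaster mould, 110 mm across, 75 mm high; not part of the job, leave it where it is. Origin: underside or middle.
- mould_b: Octagonal plaster mould, 110 mm across, 75 mm high; not part of the job, leave it where it is. Origin: underside or middle.
- brush: Brush lying on the table; not part of the job, leave it where it is. Origin: underside or middle.
- scraper: Scraper (spatula) lying on the table below the hooks; not part of the job, leave it where it is. Origin: underside or middle.
- jar: Small jar 54 mm across, 60 mm high; not part of the job, leave it where it is. Origin: underside or middle.
- bowl: Small bowl 90 mm across, 40 mm high; not part of the job, leave it where it is. Origin: underside or middle.
- strap_ring: Flat ring 64 mm across, 14 mm high; not part of the job, leave it where it is. Origin: underside or middle.
Things that resemble listed ones, but are neither listed nor needed, are in the scene too. What is shaped like the mug0 but pink is not meant. Leave any green look-alike of the mug2 alone.

How it is judged:
On the way, in this order (a step that is already met when the one before it is completed fails the run):
1. all present mugs hang by their handles, one to a hook, and the knob is fully home on the timer's shaft ((distance between mug0_eye and hook0 below 0.035 m or distance between mug0_eye and hook1 below 0.035 m or distance between mug0_eye and hook2 below 0.035 m) and (distance between mug1_eye and hook0 below 0.035 m or distance between mug1_eye and hook1 below 0.035 m or distance between mug1_eye and hook2 below 0.035 m) and (distance between mug2_eye and hook0 below 0.035 m or distance between mug2_eye and hook1 below 0.035 m or distance between mug2_eye and hook2 below 0.035 m) and (distance between mug3_eye and hook0 below 0.035 m or distance between mug3_eye and hook1 below 0.035 m or distance between mug3_eye and hook2 below 0.035 m) and distance between mug0_eye and mug1_eye above 0.07 m and distance between each of mug0_eye, mug1_eye and mug2_eye above 0.07 m and distance between each of mug0_eye, mug1_eye, mug2_eye and mug3_eye above 0.07 m and distance between knob and dial_seat below 0.005 m and angle between knob's own z axis and vertical below 0.08 rad), for 0.2 s.
2. then the dial is turned to the index mark (value of joint dial between 1.45 and 1.65 rad), for 0.2 s.
At the end, for the whole second after the job is handed in: Every present mug hangs at rest (under 0.1 m/s) with its handle opening within 35 mm of a hook's seat, no two closer than 70 mm; the knob sits within 5 mm of its seat and within 0.08 rad of upright; the dial reads 1.55 +- 0.10 rad (all of step 1 and all of step 2 and linear speed of each of mug0, mug1, mug2, mug3 below 0.1 m/s); the robot touches nothing.
It fails at once if another thing on the table is shifted more than 40 mm (distance of any of mould_a, mould_b, brush, scraper, jar, bowl, strap_ring from where it was at the start of the episode above 0.04 m).
Of mug0, mug1, mug2, mug3 only 2 to 3 are there at a start; the rules pass over those that are not, and their reading is None.
At some moment in a run one of knob, mug0, mug1, mug2, mug3 may be knocked a few centimetres aside while the robot is not near it.
It also fails if it takes over 200 s, if anything falls off the work surface, if the arm or the gripper's body presses on something with over 40 N, if the wrist force passes 120 N, or if a joint passes its speed limit or range.

ROBOT

A 7-joint arm with a two-finger parallel gripper is mounted at the origin on the work surface. World frame = base frame: x ahead of the robot, y to its left, z up, the work surface at z = 0. Lengths are in m, angles in rad, forces in N, time in s.
With the tool pointing down it reaches from about 0.4 to 0.875 m from the base axis. Payload 19.3 kg.
Tool frame: the origin (TCP) lies between the finger pads; the fingertips stand 17 mm ahead of it and the grasp point (between the pads) lies 2 mm behind it; z points along the fingers, y is the line along which they close (so a half turn about z gives the same grasp; the last joint's range is limited). The gripper opens to 85 mm and grips with 20 to 120 N. Pads are 22 mm wide; open, the fingers measure 114 mm over their backs; the gripper's body (76 mm by 85 mm) begins 54 mm behind the grasp point. The pads swing forward as they close: fully open they stand 13 mm farther back than shut.
Start: joints at [-1.27, 0.521, -0.036, 1.599, 0.021, 1.021, -0.113], TCP at [0.226, 0.583, 0.248] pointing down, gripper open.
Joint ranges: [-2.91, 2.91], [-0.3, 2.13], [-1.5, 1.42], [0.17, 2.43], [-1.26, 4.41], [0.16, 1.93], [-2.52, 2.52]. Speed limits (rad/s): [1.89, 1.89, 2.39, 2.39, 3.01, 3.01, 3.01].

INTERFACE

Orientations are given as [roll, pitch, yaw] about the fixed x, y, z axes, in that order (R = Rz(yaw) Ry(pitch) Rx(roll)).
In Python, from workcell import bot gives the robot as it stands.
- The arm moves only by the shell command python3 -m inch 'ROWS' [FORCE]. ROWS is JSON, a list of rows, each a list of 7 numbers: the shift along the tool's x, y, z in units of 200 mm (1.0 is 200 mm), then the turn, a rotation vector about the tool's x, y, z in units of 90 degrees (1.0 is 90 degrees), then the opening, from 0 (shut) to 1 (fully open). In form: [[x, y, z, rx, ry, rz, grip], ...]. A call has 1 to 20 rows; each row is the pose to reach, as a shift and turn from the pose commanded when the call began, along the tool's axes at that moment; what a row does not reach only later rows make up. A row lasts 1/8 s, in which the tool goes at most 62.5 mm and 10.7 degrees, less where a joint would pass 70% of its speed; a pose out of reach is approached as far as the arm can. A call with a number of a shift or a turn outside -1 to 1 is refused whole. A call with a gripper value outside its range is refused whole. The fingers move at their own pace and stop on an object; FORCE is the grip in N (left out, the last holds). Time passes only in rows, so rows that repeat a pose let the fingers close. It gives the time, the measured TCP pose, the force, the opening and the grip force at its end, in the units of the state.
- bot.observe(): the state, without advancing time (a new reading comes with each control period).
- bot.grab_frame(name): name is "side" or "top" or "wrist"; returns a dict with "img" (480x640x3 uint8, red, green, blue), "z_map" (480x640 float32, m along the optical axis (not along the pixel's ray), 0 where there is no reading), "vfov" (degrees; the focal length in pixels is half the picture's height over the tangent of half this angle, whatever the lens; pixels are square), "cx", "cy" (the principal point, pixels), "rvec" (rotation vector, rad) and "tvec" (3), from world to camera coordinates, as OpenCV has them. Camera axes: x right, y down, z forward; pixel columns grow to the right and rows downward; lengths in m; the calibration is good to about 2 mm. A picture is of the moment at which its call begins.
- bot.job_done(): hands the job in; it is judged then, once.
The state is a dict: "clock": time; "qpos": joint angles; "qd": joint speeds; "joint_efforts": joint torques, N m; "position": TCP position; "tool_rot": TCP orientation; "force": force on the tool from outside, world axes, zero at the start; "moment": the same for the moment, N m; "grip_width": finger opening in m; "finger_force": force on a finger pad.
Only numpy, scipy, OpenCV 4.12 (cv2) and the standard library are available. Lean on these libraries where they do the work, as an engineer would, in place of code of your own. Each camera call takes 0.05 s, during which the arm holds its last target. There are 200 camera calls.

## Working session

There is one attempt and no reset: what is moved stays moved. The work goes in short steps, Python scripts to look and compute and a shell command to move; the robot and the scene stay as the last step left them, time stands still between calls to the robot, and variables do not carry over. Pictures are saved under pics/ and viewed, at most 14 in all, crops included, and the job is handed in when it is done.

```bash
mkdir -p pics; cat > h.py <<'E'
import numpy as np, cv2
from workcell import bot
from scipy.spatial.transform import Rotation as Ro
def grab(n):
    f=bot.grab_frame(n); R=cv2.Rodrigues(np.array(f["rvec"],float))[0]; t=np.array(f["tvec"],float).ravel()
    F=f["img"].shape[0]/2/np.tan(np.radians(f["vfov"])/2); f["R"]=R; f["t"]=t; f["F"]=F
    return f
def cloud(f):
    z=f["z_map"]; v,u=np.mgrid[:z.shape[0],:z.shape[1]]
    P=np.stack([(u-f["cx"])*z/f["F"],(v-f["cy"])*z/f["F"],z],-1)
    P=(P-f["t"])@f["R"]; P[z<=0]=np.nan
    return P
def proj(f,p):
    c=f["R"]@np.array(p)+f["t"]; return c[:2]/c[2]*f["F"]+[f["cx"],f["cy"]]
def ray(f,u,v,h):
    d=f["R"].T@np.array([(u-f["cx"])/f["F"],(v-f["cy"])/f["F"],1]); o=-f["R"].T@f["t"]
    return o+d*(h-o[2])/d[2]
def save(f,n): cv2.imwrite(f"pics/{n}.png",f["img"][...,::-1])
E
python3 - <<'E'
from h import *
for n in("top","side"):
    f=grab(n); save(f,n+"0"); print(n,f["F"],f["cx"],f["cy"],(-f["R"].T@f["t"]).round(3),f["R"][2].round(3))
    np.savez(n+"0.npz",img=f["img"],P=cloud(f))
print(bot.observe())
E
```

```text
top 445.24163152535255 319.9009934505568 243.00148415648803 [ 0.308 -0.063  1.19 ] [ 0.205  0.015 -0.979]
side 461.24415424943396 321.73188388140954 243.2765966626771 [ 0.054 -0.722  0.612] [ 0.48   0.723 -0.496]
{'clock': 0.1, 'qpos': array([-1.27018142,  0.52193567, -0.03632436,  1.5999218 ,  0.0212153 ,
        1.02109795, -0.1128126 ]), 'qd': array([-0.00122478, -0.00121276, -0.00092614, -0.00034613, -0.00020688,
       -0.00063233, -0.00078489]), 'joint_efforts': array([ 3.76084121e-03, -9.28490281e+01,  1.98378973e+00, -3.70535767e+01,
        1.80742680e-02,  5.30915248e-03,  2.31494568e-05]), 'position': array([0.22642163, 0.58225607, 0.24780545]), 'tool_rot': array([-3.14061874e+00,  8.20100394e-05,  2.77075901e+00]), 'force': array([ 0.54336552, -0.90327863, -0.26980384]), 'moment': array([-0.01042324,  0.02191127, -0.01451384]), 'finger_force': 0.0, 'grip_width': 0.0851267857237644}
```

View pics/top0.png

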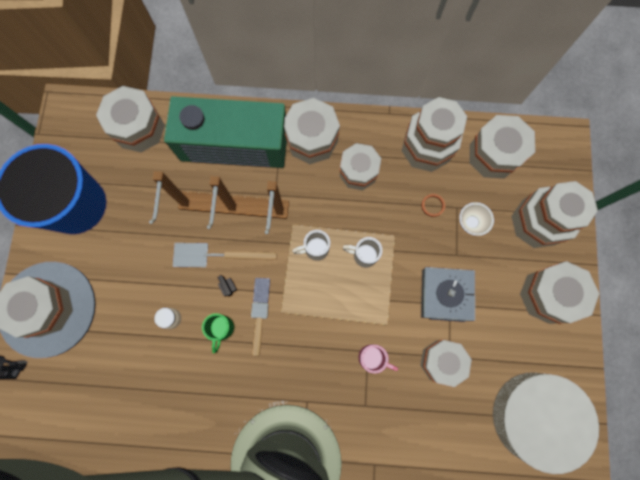

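View pics/side0.png

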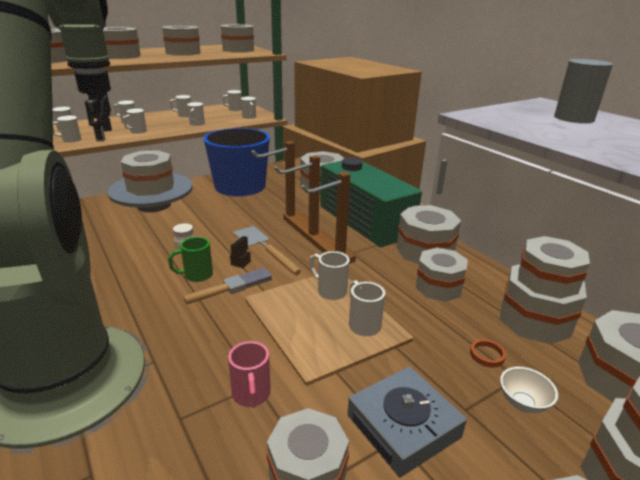

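The top view shows two white mugs on the board, at about (316,243) and (368,250), with handles towards image left (+y). The knob is at (227,286), the timer at (450,293), and the hook tips at about (153,220), (211,226) and (267,232). Next I measure these positions.

```bash
python3 - <<'E'
from h import *
d=np.load("top0.npz");P=d["P"];img=d["img"].astype(int)
def box(u0,u1,v0,v1,z0,z1,n="top",extra=None):
    m=np.zeros(P.shape[:2],bool);m[v0:v1,u0:u1]=1
    with np.errstate(invalid='ignore'): m&=(P[...,2]>z0)&(P[...,2]<z1)
    return m
sat=img.max(-1)-img.min(-1)
for n,b in dict(mugA=(285,335,220,265),mugB=(338,390,230,270)).items():
    m=box(*b,.085,.11); q=P[m]; c,r=cv2.minEnclosingCircle(q[:,:2].astype(np.float32)); print(n,m.sum(),np.round(c,4),round(r,4),np.median(q[:,2]).round(3))
    m=box(*b,.03,.1)&(sat<40); q=P[m]; dd=np.hypot(*(q[:,:2]-c).T); h=q[dd>.04]; 
    print(' handle',len(h),h.mean(0).round(4),np.degrees(np.arctan2(*(h.mean(0)[:2]-c)[::-1])),dd.max(),h[:,2].max())
for n,b in dict(h0=(145,168,180,228),h1=(204,225,185,232),h2=(260,282,190,238)).items():
    m=box(*b,.19,.26)&(sat<40); q=P[m]; print(n,len(q))
    o=np.argsort(q[:,0])[::max(1,len(q)//12)]; print(q[o].round(3).tolist())
m=box(210,245,265,300,.045,.08);q=P[m];print('knob',len(q),q.mean(0),np.median(q[:,2]),cv2.minAreaRect(q[:,:2].astype(np.float32)))
m=box(210,245,265,300,.015,.08);q=P[m];print('knob all',len(q),cv2.minAreaRect(q[:,:2].astype(np.float32)))
m=box(420,480,265,325,.035,.06);q=P[m];print('timer',len(q),cv2.minAreaRect(q[:,:2].astype(np.float32)),np.median(q[:,2]))
m=box(425,475,270,320,.058,.08);q=P[m];print('shaft',len(q),q.mean(0),cv2.minAreaRect(q[:,:2].astype(np.float32)))
f=img[255:330,405:495].astype(np.uint8);g=img[255:310,200:270].astype(np.uint8)
a=cv2.resize(f,(600,500),interpolation=cv2.INTER_CUBIC);cv2.imwrite("pics/t.png",a[...,::-1])
E
```

```text
mugA 214 [ 0.5336 -0.0256] 0.0446 0.095
 handle 66 [ 0.5319 -0.0411  0.081 ] -96.1161562226669 0.050027229858946004 0.09875070091389859
mugB 220 [ 0.5307 -0.1571] 0.0441 0.095
 handle 69 [ 0.5201 -0.1649  0.0825] -143.65069580082638 0.05173312076733325 0.09948290091338031
h0 210
[[0.528, 0.334, 0.229], [0.538, 0.328, 0.218], [0.55, 0.328, 0.21], [0.56, 0.334, 0.213], [0.57, 0.328, 0.213], [0.582, 0.329, 0.214], [0.591, 0.333, 0.215], [0.603, 0.327, 0.217], [0.613, 0.332, 0.22], [0.623, 0.333, 0.221], [0.628, 0.335, 0.192], [0.629, 0.321, 0.225], [0.637, 0.32, 0.21]]
h1 193
[[0.525, 0.203, 0.223], [0.537, 0.2, 0.215], [0.548, 0.203, 0.215], [0.558, 0.203, 0.212], [0.569, 0.201, 0.216], [0.579, 0.198, 0.216], [0.589, 0.198, 0.22], [0.599, 0.204, 0.219], [0.609, 0.199, 0.217], [0.62, 0.204, 0.219], [0.625, 0.197, 0.214], [0.626, 0.208, 0.217], [0.639, 0.191, 0.194]]
h2 180
[[0.522, 0.072, 0.224], [0.535, 0.072, 0.22], [0.545, 0.073, 0.215], [0.555, 0.075, 0.213], [0.565, 0.073, 0.212], [0.574, 0.069, 0.214], [0.585, 0.068, 0.211], [0.594, 0.073, 0.218], [0.604, 0.071, 0.225], [0.613, 0.07, 0.219], [0.622, 0.073, 0.227], [0.623, 0.067, 0.211]]
knob 146 [0.41680979 0.18933161 0.06214487] 0.06322435036944615 ((0.4172672927379608, 0.190363809466362), (0.056279245764017105, 0.014195171184837818), 32.285282135009766)
knob all 268 ((0.41735658049583435, 0.19021166861057281), (0.056255996227264404, 0.03589405119419098), 32.53700256347656)
timer 2570 ((0.4374920725822449, -0.3861054480075836), (0.13313165307044983, 0.13138267397880554), 0.0495341531932354) 0.04559043328531045
shaft 36 [ 0.43815317 -0.38493116  0.06485364] ((0.4390016794204712, -0.385687917470932), (0.014668242074549198, 0.01427543070167303), 71.68975067138672)
```

View pics/t.png

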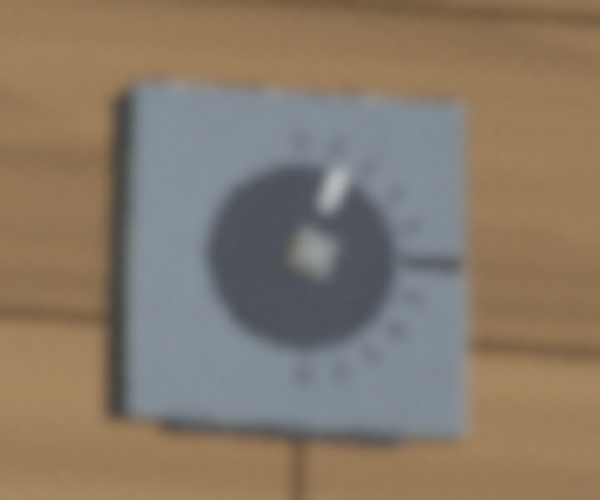

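```bash
cat > m.py <<'E'
from h import *
from scipy.optimize import least_squares
def mugs(P,img,boxes):
    sat=img.max(-1).astype(int)-img.min(-1)
    for n,(u0,u1,v0,v1) in boxes.items():
        q=P[v0:v1,u0:u1].reshape(-1,3); s=sat[v0:v1,u0:u1].ravel()
        with np.errstate(invalid='ignore'): k=(s<45)&(q[:,2]>.02)&(q[:,2]<.11)
        q=q[k]; rim=q[(q[:,2]>.088)]
        f=lambda c:np.hypot(rim[:,0]-c[0],rim[:,1]-c[1])-.0305
        c=least_squares(f,np.median(rim,0)[:2],loss='cauchy',f_scale=.002).x
        h=q[(np.hypot(q[:,0]-c[0],q[:,1]-c[1])>.041)&(q[:,2]>.03)]; d=h[:,:2]-c
        print(n,c.round(4),len(rim),np.median(abs(f(c))),'handle',len(h),np.degrees(np.arctan2(*np.median(d,0)[::-1])).round(1),np.hypot(*d.T).max().round(3))
E
python3 - <<'E'
from m import *
d=np.load("top0.npz");P=d["P"];img=d["img"]
mugs(P,img,dict(A=(285,335,220,265),B=(338,390,230,270)))
d2=np.load("side0.npz");mugs(d2["P"],d2["img"],dict(A=(300,355,245,305),B=(340,390,275,340)))
sat=img.max(-1).astype(int)-img.min(-1)
for b in((145,168,180,228),(204,225,185,232),(260,282,190,238)):
    q=P[b[2]:b[3],b[0]:b[1]].reshape(-1,3);s=sat[b[2]:b[3],b[0]:b[1]].ravel()
    with np.errstate(invalid='ignore'): q=q[(s<40)&(q[:,2]>.2)&(q[:,2]<.24)&(q[:,0]<.62)]
    p=np.polyfit(q[:,0],q[:,1],1);print('hook',p[0].round(3),'y at .55',np.polyval(p,.55).round(4),'xmin',np.sort(q[:,0])[:4].round(3))
f=grab("top");g=f["img"].astype(int).sum(-1);s=slice
U=np.mgrid[:480,:640]
def cen(m,h):
    v,u=U[:,m];return ray(f,u.mean(),v.mean(),h)
roi=np.zeros((480,640),bool);roi[275:290,448:463]=1
c=np.array([.438,-.3855,.05])
p=cen(roi&(g>480),.05);print('pointer',p,g[roi].max())
roi[:]=0;roi[285:303,466:474]=1
k=cen(roi&(g<250),.045);print('mark',k,(roi&(g<250)).sum())
for x in(p,k):print(np.degrees(np.arctan2(*(x-c)[1::-1])),np.hypot(*(x-c)[:2]))
roi[:]=0;roi[270:318,428:478]=1
m=(roi&(g<330));x=[ray(f,u,v,.05)[:2] for v,u in U[:,m].T];x=np.array(x);x=x[np.hypot(*(x-c[:2]).T)<.045];print('dial',cv2.minEnclosingCircle(x.astype(np.float32)))
print(proj(f,[.438,-.3855,.069]),proj(f,[.438,-.3855,.05]))
E
```

```text
A [ 0.5364 -0.0373] 188 0.0015381760951074467 handle 52 110.2 0.064
B [ 0.5269 -0.1678] 202 0.0014244315542784932 handle 52 83.0 0.063
A [ 0.5381 -0.0388] 323 0.0014897812210568767 handle 272 111.7 0.144
B [ 0.5285 -0.17  ] 341 0.0012091824849357821 handle 153 82.5 0.114
hook -0.012 y at .55 0.3311 xmin [0.528 0.529 0.529 0.529]
hook -0.015 y at .55 0.2015 xmin [0.525 0.525 0.526 0.526]
hook -0.016 y at .55 0.072 xmin [0.522 0.523 0.523 0.524]
pointer [ 0.46830163 -0.39942264  0.05      ] 547
mark [nan nan nan] 0
-24.677290187754302 0.03334709225470689
nan nan
dial ((0.4397030174732208, -0.3896419107913971), 0.038473159074783325)
[451.47576433 293.14174159] [449.32699313 293.84933597]<stdin>:13: RuntimeWarning: Mean of empty slice.
  ret = ret.dtype.type(ret / rcount)
```

```bash
cat > plan.py <<'E'
import sys
from h import *
# x y z yaw_deg -> units
o=bot.observe(); R=Ro.from_euler('xyz',o["tool_rot"])
x,y,z,w=map(float,sys.argv[1:5])
T=Ro.from_euler('xyz',[np.pi,0,np.radians(w)])
print('pos',o["position"].round(4),'rpy',np.degrees(o["tool_rot"]).round(1),'q',o["qpos"].round(2),'t',round(o["clock"],1))
print('shift',(R.inv().apply(np.array([x,y,z])-o["position"])/.2).round(3),'turn',((R.inv()*T).as_rotvec()/(np.pi/2)).round(3),'w',o["grip_width"].round(4))
E
python3 -m inch '[[0,0,-0.5,0,0,0,1],[0,0,-0.56,0,0,0,1],[-0.86,-0.78,-0.56,0,0,0,1],[-0.86,-0.78,-0.56,0,0,0,1],[-0.86,-0.78,-0.56,0,0,0,1],[-0.86,-0.78,-0.56,0,0,0,1],[-0.86,-0.78,-0.56,0,0,0,1]]' 60
python3 -m inch '[[-0.86,-0.78,0,0,0,0,1],[-0.86,-0.78,0,0,0,0,1],[-0.86,-0.78,0,0,0,0,1],[-0.86,-0.78,0,0,0,0,1],[-0.86,-0.78,0,0,0,0,1],[-0.86,-0.78,0,0,0,0,1]]'
python3 plan.py .5375 -.038 .2 111
```

```text
clock: 1.02
position: [0.332, 0.3719, 0.3607]
tool_rot: [3.141, 0.001, 2.766]
force: [-0.3, 0.4, 0.5]
grip_width: 0.0851
finger_force: 0.0
clock: 1.78
position: [0.4338, 0.1681, 0.3601]
tool_rot: [-3.142, -0.0, 2.772]
force: [-0.8, -0.3, 0.5]
grip_width: 0.0855
finger_force: 0.0
pos [0.4338 0.1681 0.3601] rpy [-180.    -0.   158.8] q [-0.68  0.15  0.21  1.86 -0.03  1.14  0.74] t 1.8Traceback (most recent call last):
  File "plan.py", line 8, in <module>
    print('shift',(R.inv().apply(np.array([x,y,z])-o["position"])/.2).round(3),'turn',((R.inv()*T).as_rotvec()/(np.pi/2)).round(3),'w',o["grip_width"].round(4))
                                                                                                                                       ^^^^^^^^^^^^^^^^^^^^^
AttributeError: 'float' object has no attribute 'round'
```

```bash
sed -i 's/o\["grip_width"\].round(4)/round(o["grip_width"],4)/' plan.py
python3 -m inch '[[-0.86,-0.78,0,0,0,0.53,1],[-0.86,-0.78,0,0,0,0.53,1],[-0.86,-0.78,0,0,0,0.53,1],[-0.86,-0.78,0,0,0,0.53,1],[-0.86,-0.78,0.5,0,0,0.53,1],[-0.86,-0.78,0.8,0,0,0.53,1],[-0.86,-0.78,0.8,0,0,0.53,1],[-0.86,-0.78,0.8,0,0,0.53,1]]'
python3 plan.py .5375 -.038 .07 111
python3 - <<'E'
from m import *
f=grab("top");mugs(cloud(f),f["img"],dict(A=(285,335,220,265),B=(338,390,230,270)))
f=grab("wrist");save(f,"w1");print(proj(f,[.5375,-.038,.097]))
E
```

```text
clock: 2.78
position: [0.5369, -0.0392, 0.1984]
tool_rot: [-3.137, -0.001, 1.94]
force: [0.2, 1.0, 0.9]
grip_width: 0.0854
finger_force: 0.0
pos [ 0.5369 -0.0392  0.1984] rpy [-1.798e+02 -1.000e-01  1.112e+02] q [-0.34  0.48  0.41  1.89 -0.26  0.82  0.58] t 2.8
shift [0.003 0.008 0.642] turn [-0.003 -0.001  0.002] w 0.0854
  return _methods._mean(a, axis=axis, dtype=dtype,
  ret = um.true_divide(
Traceback (most recent call last):
  File "m.py", line 10, in mugs
    c=least_squares(f,np.median(rim,0)[:2],loss='cauchy',f_scale=.002).x
      ~~~~~~~~~~~~~^^^^^^^^^^^^^^^^^^^^^^^^^^^^^^^^^^^^^^^^^^^^^^^^^^^
ValueError: Initial guess is outside of provided bounds
```

```bash
python3 - <<'E'
from h import *
f=grab("wrist");save(f,"w1");print(proj(f,[.5375,-.038,.097]),proj(f,[.5375-.0225,-.038+.042,.085]))
E
```

```text
[317.09391254 239.37396955] [308.00291589 162.82340017]
```

View pics/w1.png

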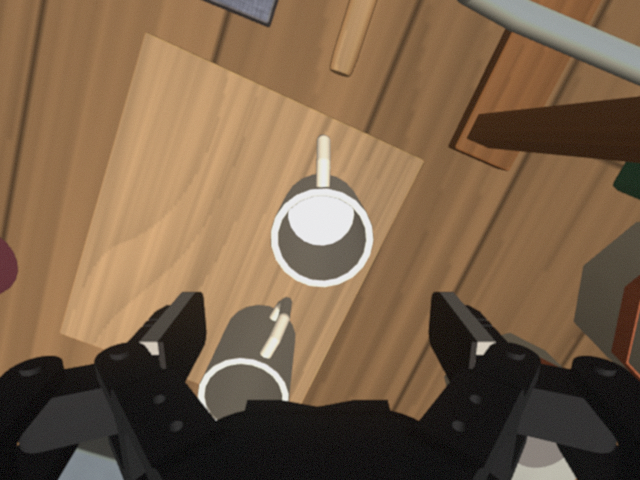

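The wrist view shows the mug rim centred at (322,238), with its handle straight up at (323,145). The grasp is aligned, with about 3 mm of correction needed along tool +y.

```bash
python3 -m inch '[[0,0.02,0.3,0,0,0,1],[0,0.02,0.5,0,0,0,1],[0,0.02,0.64,0,0,0,1],[0,0.02,0.64,0,0,0,1],[0,0.02,0.64,0,0,0,0.5],[0,0.02,0.64,0,0,0,0.5],[0,0.02,0.64,0,0,0,0.5],[0,0.02,0.64,0,0,0,0.5]]' 50
python3 -m inch '[[0,0,-0.1,0,0,0,0.5],[0,0,-0.3,0,0,0,0.5],[0,0,-0.6,0,0,0,0.5],[0,0,-0.9,0,0,0,0.5],[0,0,-1,0,0,0,0.5],[0,0,-1,0,0,0,0.5]]'
python3 plan.py .5 .286 .3 89
```

```text
clock: 3.88
position: [0.5427, -0.0391, 0.0745]
tool_rot: [3.139, 0.001, 1.938]
force: [-1.1, -0.5, 9.6]
grip_width: 0.064
finger_force: 53.9
clock: 4.62
position: [0.5422, -0.0391, 0.2749]
tool_rot: [3.137, 0.001, 1.938]
force: [-0.3, 0.8, -2.7]
grip_width: 0.0639
finger_force: 56.3
pos [ 0.5422 -0.0391  0.2749] rpy [179.7   0.  111.1] q [-0.39  0.39  0.47  1.81 -0.21  0.99  0.54] t 4.6
shift [ 1.593  0.388 -0.125] turn [ 0.003 -0.     0.245] w 0.0639
```

```bash
python3 -m inch '[[0.93,-0.19,0.12,0,0,0,0.5],[0.93,-0.19,0.12,0,0,0.24,0.5],[0.93,-0.19,0.12,0,0,0.24,0.5],[0.93,-0.19,0.12,0,0,0.24,0.5],[0.93,-0.19,0.12,0,0,0.24,0.5],[0.93,-0.19,0.12,0,0,0.24,0.5],[0.93,-0.19,0.12,0,0,0.24,0.5]]'
python3 plan.py .47 .286 .2315 89
python3 - <<'E'
from h import *
f=grab("wrist");save(f,"w2")
o=bot.observe();R=Ro.from_euler('xyz',o["tool_rot"]);c=o["position"]+R.apply([0,0,-.0225]);print(proj(f,c), proj(f,c+R.apply([.01,0,0])),proj(f,c+R.apply([0,.01,0])))
f=grab("side");save(f,"s2")
E
```

```text
clock: 5.5
position: [0.4396, 0.1198, 0.2482]
tool_rot: [3.142, 0.0, 1.56]
force: [0.7, 0.6, -2.1]
grip_width: 0.0638
finger_force: 56.1
pos [0.4396 0.1198 0.2482] rpy [180.    0.   89.4] q [-0.82  0.28  0.52  2.05 -0.18  0.86 -0.21] t 5.5
shift [0.832 0.143 0.084] turn [0.    0.    0.004] w 0.0638
[317.38508977 354.35325768] [317.42019488 325.93614184] [348.97169244 354.38270507]
```

View pics/w2.png

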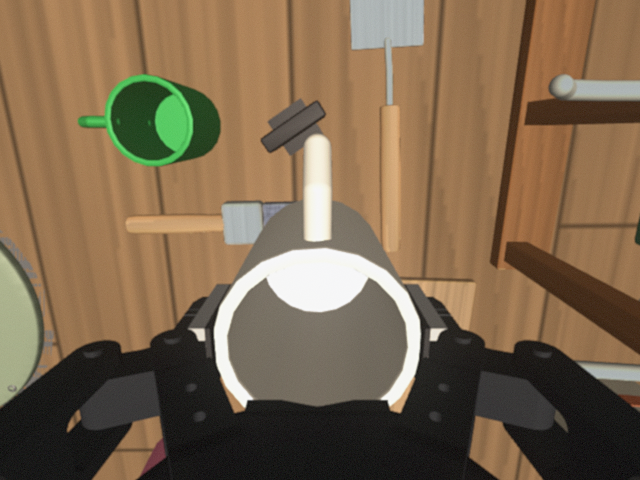

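The mug is held upright, with the handle straight at x=317 px. Its axis sits about 3 mm towards the handle from the TCP. Next I move to the pre-insertion pose for hook0 and measure the tip.

```bash
python3 -m inch '[[0.4,0.07,0.08,0,0,0,0.5],[0.82,0.14,0.08,0,0,0,0.5],[0.82,0.14,0.08,0,0,0,0.5],[0.82,0.14,0.08,0,0,0,0.5],[0.82,0.14,0.08,0,0,0,0.5]]'
python3 plan.py .5525 .283 .2315 89
python3 - <<'E'
from h import *
f=grab("wrist");save(f,"w3");print(proj(f,[.532,.331,.227]),proj(f,[.554,.331,.214]))
o=bot.observe();R=Ro.from_euler('xyz',o["tool_rot"]);print(proj(f,o["position"]+R.apply([.048,0,.0155-.0275])))
E
```

```text
clock: 6.22
position: [0.469, 0.2834, 0.2321]
tool_rot: [-3.141, 0.001, 1.56]
force: [0.3, -0.7, -1.8]
grip_width: 0.0635
finger_force: 56.2
pos [0.469  0.2834 0.2321] rpy [-180.     0.    89.4] q [-0.98  0.45  0.45  1.84 -0.25  0.9  -0.43] t 6.2
shift [0.002 0.417 0.003] turn [-0.     0.001  0.004] w 0.0635
[494.2532853  189.94829267] [535.88716771 184.32000992]
[317.82019539 199.77873369]
```

View pics/w3.png

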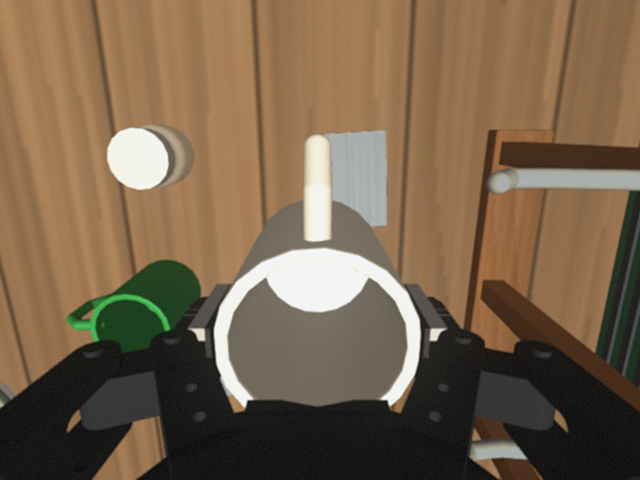

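```bash
python3 -m inch '[[0.01,0.1,0,0,0,0,0.5],[0.01,0.2,0,0,0,0,0.5],[0.01,0.3,0,0,0,0,0.5],[0.01,0.42,0,0,0,0,0.5],[0.01,0.42,0,0,0,0,0.5],[0.01,0.42,0,0,0,0,0.5]]'
python3 - <<'E'
from h import *
f=grab("side");save(f,"s3");c=cv2.resize(f["img"][90:280,210:400],(600,600),interpolation=cv2.INTER_CUBIC);cv2.imwrite("pics/s3c.png",c[...,::-1])
E
```

```text
clock: 7.02
position: [0.5526, 0.2848, 0.2324]
tool_rot: [-3.141, 0.0, 1.56]
force: [0.9, 0.3, -1.0]
grip_width: 0.0634
finger_force: 56.2
```

View pics/s3c.png

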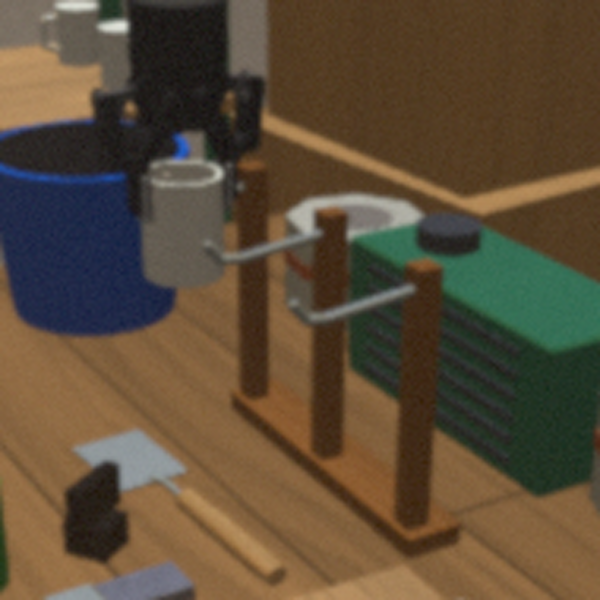

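The side crop shows the mug at about (185,220), beside hook0 and clear of the neighbouring hooks, with no contact force. Next I lower it.

```bash
python3 -m inch '[[0,0,0.04,0,0,0,0.5],[0,0,0.07,0,0,0,0.5],[0,0,0.1,0,0,0,0.5],[0,0,0.115,0,0,0,0.5],[0,0,0.115,0,0,0,0.5]]'
python3 -m inch '[[0,0,0.02,0,0,0,0.5],[0,0,0.02,0,0,0,0.5]]'
```

```text
clock: 7.7
position: [0.5528, 0.2856, 0.2091]
tool_rot: [-3.141, 0.0, 1.561]
force: [-0.2, 0.7, -1.7]
grip_width: 0.0636
finger_force: 56.2
clock: 7.95
position: [0.5532, 0.2857, 0.2058]
tool_rot: [3.141, -0.001, 1.561]
force: [-0.9, -1.3, 5.8]
grip_width: 0.0632
finger_force: 57.6
```

The mug rests on the hook at the expected height, with an upward force of about 8 N. Releasing it and rising.

```bash
python3 -m inch '[[0,0,0,0,0,0,0.65],[0,0,0,0,0,0,1],[0,0,0,0,0,0,1],[0,0,-0.15,0,0,0,1],[0,0,-0.4,0,0,0,1],[0,0,-0.7,0,0,0,1],[0,0,-0.7,0,0,0,1]]'
python3 plan.py .5278 -.169 .36 83
python3 - <<'E'
from m import *
f=grab("side");save(f,"s4");c=cv2.resize(f["img"][90:280,210:400],(600,600),interpolation=cv2.INTER_CUBIC);cv2.imwrite("pics/s4c.png",c[...,::-1])
mugs(cloud(f),f["img"],dict(B=(340,390,275,340)))
E
```

```text
clock: 8.82
position: [0.5543, 0.2859, 0.3497]
tool_rot: [3.136, -0.004, 1.561]
force: [0.1, -0.3, -0.9]
grip_width: 0.0856
finger_force: 0.0
pos [0.5543 0.2859 0.3497] rpy [179.7  -0.2  89.4] q [-0.89  0.47  0.49  1.5  -0.23  1.22 -0.38] t 8.8
shift [-2.275 -0.11  -0.061] turn [ 0.003 -0.003  0.072] w 0.0856
B [ 0.5284 -0.17  ] 344 0.0010497200407847077 handle 36 84.6 0.062
```

View pics/s4c.png

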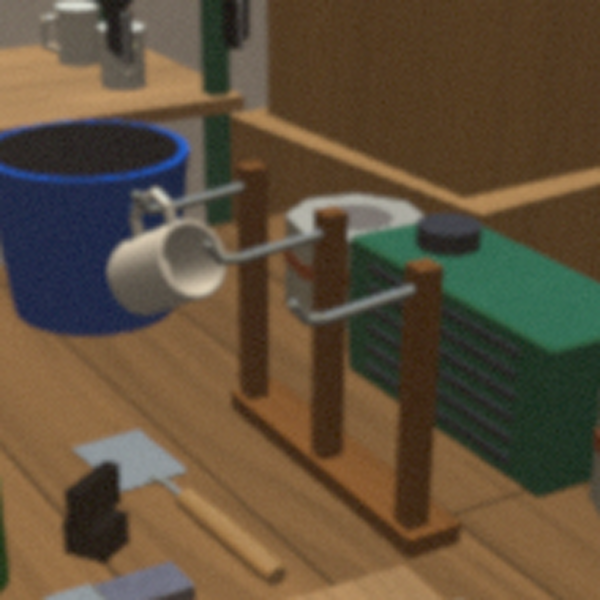

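Mug A hangs on hook0. Mug B is unmoved, so I go to it now.

```bash
python3 -m inch '[[-0.76,-0.05,0,0,0,0,1],[-0.76,-0.05,0,0,0,0,1],[-0.76,-0.05,0,0,0,0,1],[-0.76,-0.05,0,0,0,0,1]]'
python3 -m inch '[[-0.76,-0.05,0,0,0,0,1],[-0.76,-0.05,0,0,0,0,1],[-0.76,-0.05,0,0,0,0,1],[-0.76,-0.05,0,0,0,0,1]]'
python3 -m inch '[[-0.75,-0.02,0.1,0,0,0.065,1],[-0.75,-0.02,0.2,0,0,0.065,1],[-0.75,-0.02,0.75,0,0,0.065,1],[-0.75,-0.02,0.75,0,0,0.065,1],[-0.75,-0.02,0.75,0,0,0.065,1],[-0.75,-0.02,0.75,0,0,0.065,1]]'
python3 plan.py .53 -.1685 .074 83.5
python3 - <<'E'
from h import *
f=grab("wrist");save(f,"w5");print(proj(f,[.53,-.1685,.097]))
g=f["img"].min(-1);m=(g>190).astype(np.uint8);m[300:]=0
P=cloud(f);
with np.errstate(invalid='ignore'): k=(P[...,2]>.088)&(P[...,2]<.105);
k[290:]=0;q=P[k]
from scipy.optimize import least_squares
r=least_squares(lambda c:np.hypot(q[:,0]-c[0],q[:,1]-c[1])-.0305,[.53,-.1685],loss='cauchy',f_scale=.002);print(len(q),r.x)
with np.errstate(invalid='ignore'): h=P[(P[...,2]>.07)&(P[...,2]<.105)&(np.hypot(P[...,0]-r.x[0],P[...,1]-r.x[1])<.065)&(np.hypot(P[...,0]-r.x[0],P[...,1]-r.x[1])>.037)]
print(len(h),np.degrees(np.arctan2(*(np.median(h,0)[:2]-r.x)[::-1])))
E
```

```text
clock: 9.38
position: [0.5411, 0.1315, 0.3447]
tool_rot: [-3.141, 0.001, 1.558]
force: [-0.9, 1.8, 0.2]
grip_width: 0.086
finger_force: 0.0
clock: 9.88
position: [0.5298, -0.0193, 0.3448]
tool_rot: [-3.141, 0.0, 1.559]
force: [0.1, 0.7, 0.8]
grip_width: 0.0856
finger_force: 0.0
clock: 10.62
position: [0.5256, -0.1672, 0.1967]
tool_rot: [3.141, -0.0, 1.46]
force: [-0.0, -0.0, 0.1]
grip_width: 0.0855
finger_force: 0.0
pos [ 0.5256 -0.1672  0.1967] rpy [179.9  -0.   83.7] q [-0.19  0.53  0.55  1.87 -0.36  0.84  0.43] t 10.6
shift [-0.004  0.022  0.614] turn [ 0.001 -0.     0.002] w 0.0855
[324.4739001  244.59753864]
3355 [ 0.53070445 -0.16642229]
593 82.74496422454402
```

```bash
python3 -m inch '[[0,0.03,0.3,0,0,0.01,1],[0,0.03,0.5,0,0,0.01,1],[0,0.03,0.62,0,0,0.01,1],[0,0.03,0.62,0,0,0.01,1],[0,0.03,0.62,0,0,0.01,0.5],[0,0.03,0.62,0,0,0.01,0.5],[0,0.03,0.62,0,0,0.01,0.5],[0,0.03,0.62,0,0,0.01,0.5]]' 50
python3 -m inch '[[0,0,-0.1,0,0,0,0.5],[0,0,-0.3,0,0,0,0.5],[0,0,-0.6,0,0,0,0.5],[0.2,-0.4,-0.83,0,0,0,0.5],[0.4,-0.43,-0.83,0,0,0,0.5],[0.4,-0.43,-0.83,0,0,0,0.5],[0.4,-0.43,-0.83,0,0,0,0.5]]'
python3 plan.py .46 .024 .235 89.2
cat > held.py <<'E'
from h import *
from scipy.optimize import least_squares
# rim centre of the held mug + handle dir, in tool axes
f=grab("wrist");o=bot.observe();R=Ro.from_euler('xyz',o["tool_rot"]);P=cloud(f)
Q=R.inv().apply(P.reshape(-1,3)-o["position"]).reshape(P.shape);Q[380:]=np.nan
sat=f["img"].max(-1).astype(int)-f["img"].min(-1)
with np.errstate(invalid='ignore'):
    k=(abs(Q[...,2]+.0225)<.006)&(np.hypot(Q[...,0],Q[...,1])<.045)&(f["img"].min(-1)>130)&(sat<45);q=Q[k]
    r=least_squares(lambda c:np.hypot(q[:,0]-c[0],q[:,1]-c[1])-.0305,[0,0],loss='cauchy',f_scale=.002)
    h=Q[(Q[...,0]>.04)&(Q[...,0]<.07)&(abs(Q[...,1])<.02)&(abs(Q[...,2]+.01)<.02)]
print('rim',len(q),r.x,np.median(q[:,2]),'handle',len(h),np.median(h,0),h.max(0))
P[:,:330]=np.nan
with np.errstate(invalid='ignore'): t=P[(P[...,2]>.2)&(P[...,2]<.24)&(sat<45)&(P[...,0]<.6)&(P[...,0]>.51)]
if len(t): print('hook xmin',np.sort(t[:,0])[:3],'y',np.median(t[:,1]),len(t))
save(f,"held%d"%(o["clock"]*10))
E
python3 held.py
```

```text
clock: 11.68
position: [0.5317, -0.1687, 0.0735]
tool_rot: [3.139, -0.0, 1.444]
force: [-1.1, 2.9, 11.5]
grip_width: 0.0637
finger_force: 53.6
clock: 12.55
position: [0.4558, -0.0781, 0.2384]
tool_rot: [3.14, -0.001, 1.445]
force: [-0.1, 0.1, -1.6]
grip_width: 0.064
finger_force: 56.6
pos [ 0.4558 -0.0781  0.2384] rpy [ 1.799e+02 -1.000e-01  8.280e+01] q [-0.46  0.33  0.64  2.05 -0.26  0.84  0.2 ] t 12.6
shift [ 0.509 -0.043  0.017] turn [ 0.001 -0.001 -0.071] w 0.064
rim 6059 [ 0.00167444 -0.00037522] -0.024891371304787156 handle 2450 [ 0.05274855 -0.00051594 -0.0159231 ] [0.0655574  0.0039985  0.00973629]
```

```bash
python3 -m inch '[[0.27,-0.04,0.02,0,0,-0.07,0.5],[0.51,-0.04,0.04,0,0,-0.07,0.5],[0.51,-0.04,0.04,0,0,-0.07,0.5],[0.51,-0.04,0.04,0,0,-0.07,0.5]]'
python3 held.py
python3 plan.py .548 .0265 .2305 89.2
```

```text
clock: 13.1
position: [0.4607, 0.0223, 0.2292]
tool_rot: [-3.141, 0.001, 1.552]
force: [0.6, -0.7, -3.0]
grip_width: 0.0639
finger_force: 56.6
rim 6110 [ 1.07931157e-03 -3.52136117e-05] -0.024396286664802192 handle 2400 [ 0.05235473 -0.00014055 -0.01522142] [0.06495621 0.00436882 0.00882197]
hook xmin [0.52371321 0.52386834 0.52393229] y 0.07356916826232104 2939
pos [0.4606 0.0221 0.2292] rpy [-180.     0.    88.9] q [-0.64  0.33  0.58  2.06 -0.25  0.82  0.07] t 13.2
shift [ 0.031  0.436 -0.006] turn [-0.     0.    -0.004] w 0.0639
```

```bash
python3 -m inch '[[0.025,0,0,0,0,0,0.5],[0.025,0.1,0,0,0,0,0.5],[0.025,0.2,0,0,0,0,0.5],[0.025,0.3,0,0,0,0,0.5],[0.025,0.44,0,0,0,0,0.5],[0.025,0.44,0,0,0,0,0.5],[0.025,0.44,0,0,0,0,0.5]]'
python3 -m inch '[[0,0,0.04,0,0,0,0.5],[0,0,0.07,0,0,0,0.5],[0,0,0.1,0,0,0,0.5],[0,0,0.11,0,0,0,0.5],[0,0,0.11,0,0,0,0.5]]'
```

```text
clock: 14.02
position: [0.548, 0.0266, 0.2291]
tool_rot: [-3.141, 0.0, 1.552]
force: [-0.2, 0.0, -1.5]
grip_width: 0.0638
finger_force: 56.6
clock: 14.65
position: [0.5484, 0.0271, 0.2072]
tool_rot: [-3.141, 0.0, 1.553]
force: [0.6, -0.0, -2.3]
grip_width: 0.0636
finger_force: 56.6
```

```bash
python3 -m inch '[[0,0,0.02,0,0,0,0.5],[0,0,0.02,0,0,0,0.5]]'
```

```text
clock: 14.9
position: [0.5489, 0.0272, 0.2038]
tool_rot: [3.14, -0.001, 1.553]
force: [-0.7, 0.1, 6.9]
grip_width: 0.0635
finger_force: 57.8
```

```bash
python3 -m inch '[[0,0,0,0,0,0,0.65],[0,0,0,0,0,0,1],[0,0,0,0,0,0,1],[0,0,-0.15,0,0,0,1],[0,0,-0.4,0,0,0,1],[0,0,-0.75,0,0,0,1],[0,0,-0.75,0,0,0,1]]'
python3 -m inch '[[-0.6,-0.2,0,0,0,0,1],[-0.6,-0.3,0,0,0,0,1],[-0.6,-0.3,0,0,0,0,1]]'
python3 - <<'E'
from h import *
f=grab("side");save(f,"s6")
d=grab("top");np.savez("top6.npz",img=d["img"],P=cloud(d));P=cloud(d)
q=P[265:305,205:250].reshape(-1,3)
with np.errstate(invalid='ignore'): q=q[(q[:,2]>.045)&(q[:,2]<.08)]
print('knob',len(q),cv2.minAreaRect(q[:,:2].astype(np.float32)))
E
python3 plan.py .417 .190 .15 0
```

```text
clock: 15.78
position: [0.5496, 0.0268, 0.357]
tool_rot: [3.136, -0.001, 1.553]
force: [0.5, -0.8, -0.4]
grip_width: 0.0855
finger_force: 0.0
clock: 16.15
position: [0.4841, -0.0951, 0.3533]
tool_rot: [-3.141, -0.0, 1.549]
force: [1.2, 1.1, 0.5]
grip_width: 0.0853
finger_force: 0.0
knob 147 ((0.4177689254283905, 0.19075071811676025), (0.05570002645254135, 0.014363766647875309), 32.78609085083008)
pos [ 0.4858 -0.0925  0.3532] rpy [-180.    -0.    88.9] q [-0.48  0.24  0.67  1.82 -0.17  1.14  0.23] t 16.2
shift [ 1.405 -0.371  1.017] turn [-0.    -0.     0.988] w 0.0853
```

View pics/s6.png

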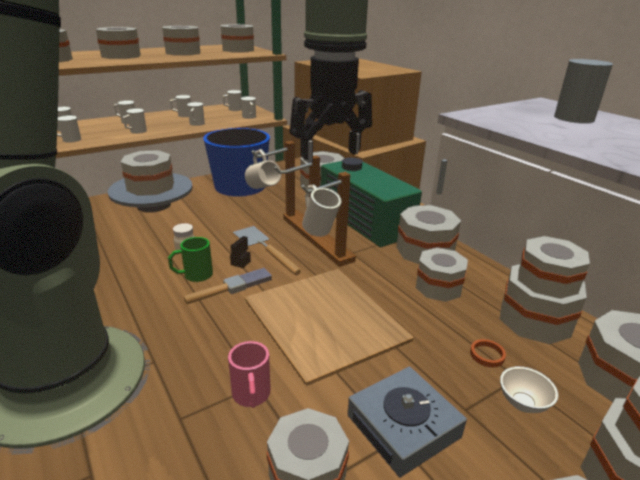

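Both mugs hang, and mug B shows at (320,210). The board is empty, with no third mug. The knob is unmoved, so I go to it now.

```bash
python3 -m inch '[[0.3,-0.18,0,0,0,0,0.6],[0.6,-0.18,0,0,0,0,0.6],[0.9,-0.18,0,0,0,0,0.6],[0.9,-0.18,0,0,0,0,0.6],[0.9,-0.18,0,0,0,0,0.6]]'
python3 -m inch '[[0.5,-0.18,0.1,0,0,0.1,0.6],[0.5,-0.18,0.3,0,0,0.3,0.6],[0.5,-0.18,0.8,0,0,0.62,0.6],[0.5,-0.18,0.8,0,0,0.62,0.6],[0.5,-0.18,0.8,0,0,0.62,0.6],[0.5,-0.18,0.8,0,0,0.62,0.6],[0.5,-0.18,0.8,0,0,0.62,0.6]]'
python3 - <<'E'
from h import *
f=grab("wrist");P=cloud(f)
with np.errstate(invalid='ignore'): q=P[(P[...,2]>.055)&(P[...,2]<.075)&(np.hypot(P[...,0]-.4175,P[...,1]-.19)<.04)]
print('knob',len(q),cv2.minAreaRect(q[:,:2].astype(np.float32)),np.median(q[:,2]))
E
python3 plan.py .4175 .1905 .052 32.8
```

```text
clock: 16.88
position: [0.4536, 0.0898, 0.3529]
tool_rot: [-3.141, 0.001, 1.555]
force: [-0.6, -0.2, -0.4]
grip_width: 0.0514
finger_force: 0.0
clock: 17.75
position: [0.4196, 0.1889, 0.1931]
tool_rot: [3.141, 0.0, 0.579]
force: [0.1, -0.3, -0.4]
grip_width: 0.0507
finger_force: 0.0
knob 1544 ((0.42063096165657043, 0.1913762092590332), (0.05583100765943527, 0.013963389210402966), 32.65599822998047) 0.06513177487792376
pos [0.4195 0.189  0.1932] rpy [180.    0.   33.3] q [-1.03  0.4   0.61  2.1  -0.34  0.74 -1.19] t 17.8
shift [-0.004 -0.012  0.706] turn [0.    0.    0.005] w 0.0512
```

```bash
python3 -m inch '[[0.01,-0.01,0.3,0,0,0.006,0.6],[0.01,-0.01,0.5,0,0,0.006,0.6],[0.01,-0.01,0.7,0,0,0.006,0.6],[0.01,-0.01,0.7,0,0,0.006,0.6],[0.01,-0.01,0.7,0,0,0.006,0],[0.01,-0.01,0.7,0,0,0.006,0],[0.01,-0.01,0.7,0,0,0.006,0],[0.01,-0.01,0.7,0,0,0.006,0],[0.01,-0.01,0.7,0,0,0.006,0]]' 60
python3 -m inch '[[0,0,-0.1,0,0,0,0],[0,0,-0.3,0,0,0,0],[0,0,-0.6,0,0,0,0],[0,0,-0.9,0,0,0,0],[0,0,-0.9,0,0,0,0]]'
python3 plan.py .438 -.3855 .232 65.3
```

```text
clock: 18.92
position: [0.4203, 0.1926, 0.0543]
tool_rot: [-3.141, -0.002, 0.571]
force: [-1.4, -0.6, 15.2]
grip_width: 0.0131
finger_force: 65.0
clock: 19.55
position: [0.421, 0.1931, 0.237]
tool_rot: [-3.14, -0.007, 0.571]
force: [0.0, 0.3, -2.3]
grip_width: 0.013
finger_force: 62.6
pos [0.421  0.1931 0.237 ] rpy [-179.9   -0.4   32.7] q [-1.11  0.34  0.7   2.05 -0.3   0.84 -1.24] t 19.6
shift [-1.492  2.48   0.011] turn [ 0.    -0.004 -0.362] w 0.013
```

```bash
python3 -m inch '[[-0.26,0.15,0,0,0,0,0],[-0.5,0.4,0,0,0,0,0],[-0.5,0.83,0,0,0,0,0],[-0.5,0.83,0,0,0,0,0],[-0.5,0.83,0,0,0,0,0]]'
python3 -m inch '[[-0.5,0.83,0,0,0,0,0],[-0.5,0.83,0,0,0,0,0],[-0.5,0.83,0,0,0,0,0],[-0.5,0.83,0,0,0,0,0],[-0.5,0.83,0,0,0,0,0]]'
python3 -m inch '[[-0.87,0.95,0,0,0,-0.36,0],[-0.87,0.95,0,0,0,-0.36,0],[-0.87,0.95,0,0,0,-0.36,0],[-0.87,0.95,0,0,0,-0.36,0],[-0.87,0.95,0,0,0,-0.36,0],[-0.87,0.95,0,0,0,-0.36,0],[-0.87,0.95,0,0,0,-0.36,0]]'
python3 - <<'E'
from h import *
f=grab("wrist");save(f,"w7");np.savez("w7.npz",**{k:np.array(v) for k,v in f.items()})
print(proj(f,[.441,-.385,.069]),proj(f,[.441,-.385,.05]),proj(f,[.441+.036,-.385,.05]),bot.observe()["tool_rot"])
P=cloud(f)
with np.errstate(invalid='ignore'): q=P[(P[...,2]>.06)&(P[...,2]<.08)&(np.hypot(P[...,0]-.44,P[...,1]+.385)<.02)]
print('shaft',len(q),q.mean(0),cv2.minAreaRect(q[:,:2].astype(np.float32)))
E
```

```text
clock: 20.18
position: [0.4254, -0.0035, 0.233]
tool_rot: [3.141, 0.001, 0.567]
force: [-0.5, -0.1, -1.2]
grip_width: 0.0131
finger_force: 62.5
clock: 20.8
position: [0.4303, -0.1946, 0.2329]
tool_rot: [-3.141, 0.0, 0.57]
force: [-0.9, -0.3, -1.0]
grip_width: 0.0133
finger_force: 62.5
clock: 21.68
position: [0.388, -0.4469, 0.233]
tool_rot: [-3.141, -0.001, 1.138]
force: [0.2, -0.5, -1.6]
grip_width: 0.0129
finger_force: 62.5
[348.02793451 117.08332971] [346.1410885  117.99418479] [388.45153015  97.7840421 ] [-3.14128058e+00 -9.63721122e-04  1.13838378e+00]
shaft 370 [ 0.44134783 -0.38604232  0.06770804] ((0.441611111164093, -0.38618528842926025), (0.013831939548254013, 0.013686902821063995), 66.61735534667969)
```

View pics/w7.png

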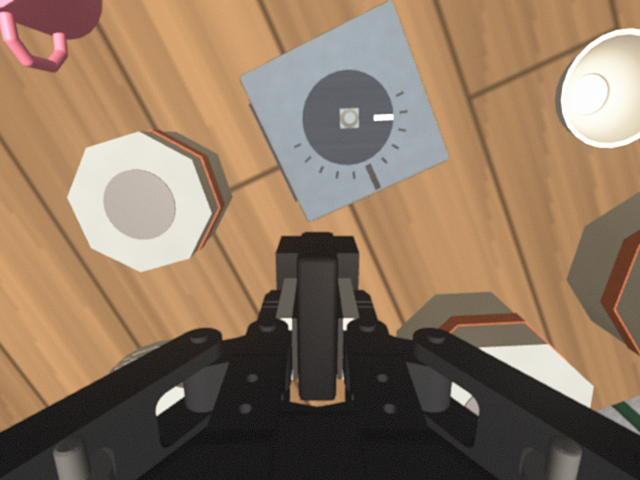

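The wrist view shows the dial centre at (348,118), the white pointer at (383,118) and the long mark at (373,176). Next I compute the angles.

```bash
python3 - <<'E'
from h import *
f=dict(np.load("w7.npz"));im=f["img"].astype(int)
def c(m,h):
    v,u=np.nonzero(m);return ray(f,u.mean(),v.mean(),h),m.sum()
m=np.zeros((480,640),bool);m[105:130,368:398]=1
p,n=c(m&(im.min(-1)>180),.05)
m[:]=0;m[164:190,362:382]=1
k,n2=c(m&(im.sum(-1)<270),.045)
s=np.array([.4414,-.3861,0])
for x,nn in((p,n),(k,n2)): print(x,nn,np.degrees(np.arctan2(*(x-s)[1::-1])),np.hypot(*(x-s)[:2]))
v,u=np.nonzero((im.sum(-1)<300)&(np.hypot(*(np.mgrid[:480,:640]-np.array([118,348])[:,None,None]))<47));x=np.array([ray(f,a,b,.05)[:2] for a,b in zip(u,v)])
print('dial',cv2.minEnclosingCircle(x.astype(np.float32)))
P=cloud(f)
with np.errstate(invalid='ignore'): q=P[(abs(P[...,2]-.243)<.012)&(im.sum(-1)<200)];
q=q[(np.hypot(q[:,0]-.388,q[:,1]+.4469)<.035)]
print(len(q),cv2.minAreaRect(q[:,:2].astype(np.float32)),np.median(q[:,2]))
P[:]=P
o=bot.observe();R=Ro.from_euler('xyz',o["tool_rot"])
with np.errstate(invalid='ignore'): Q=R.inv().apply(P.reshape(-1,3)-o["position"]); g=Q[(abs(Q[:,1])<.02)&(abs(Q[:,0])<.035)&(Q[:,2]>-.02)&(Q[:,2]<.06)]
print('knob in tool: x',g[:,0].min(),g[:,0].max(),'y',g[:,1].min(),g[:,1].max(),'top z',np.percentile(g[:,2],[2,10]))
t=g[(g[:,2]<0)];print('wing x',np.percentile(t[:,0],[1,99]),np.percentile(t[:,1],[1,50,99]))
t=g[(g[:,2]>.02)];print('hub',len(t),np.percentile(t[:,0],[1,99]),np.percentile(t[:,1],[1,50,99]),np.percentile(t[:,2],[1,50]))
E
python3 plan.py .4415 -.386 .15 66.6
```

```text
[ 0.46808921 -0.39663904  0.05      ] 129 -21.548080935176714 0.028694687270568703
[ 0.44318641 -0.44395867  0.045     ] 7 -88.23153084731881 0.05788624562288607
dial ((0.44160979986190796, -0.3856998085975647), 0.03511279448866844)
6927 ((0.39032813906669617, -0.4460894465446472), (0.054795604199171066, 0.03707205876708031), 87.1468505859375) 0.24363497855953484
knob in tool: x -0.028011532611053526 0.02859230510691049 y -0.019983506866349126 0.01967250768426578 top z [-0.0175729  -0.01146186]
wing x [-0.02606042  0.02806631] [-0.01854861 -0.00030702  0.01817641]
hub 2008 [0.00205665 0.02793394] [-0.01831123 -0.00067392  0.01736087] [0.02120275 0.02577329]
pos [ 0.388  -0.447   0.2332] rpy [-1.80e+02 -1.00e-01  6.52e+01] q [ 0.37  0.55  0.56  1.73 -0.34  0.97  0.64] t 21.7
shift [0.389 0.115 0.416] turn [-0.    -0.001 -0.015] w 0.0129
```

```bash
python3 -m inch '[[0.2,0.06,0.1,0,0,-0.02,0],[0.39,0.115,0.3,0,0,-0.02,0],[0.39,0.115,0.5,0,0,-0.02,0],[0.39,0.115,0.5,0,0,-0.02,0],[0.39,0.115,0.5,0,0,-0.02,0]]'
python3 plan.py .4415 -.386 .1043 67.2
```

```text
clock: 22.35
position: [0.4408, -0.3884, 0.1348]
tool_rot: [3.14, 0.0, 1.167]
force: [0.3, 0.4, -1.0]
grip_width: 0.0133
finger_force: 62.4
pos [ 0.4408 -0.3884  0.1348] rpy [179.9   0.   66.9] q [ 0.3   0.66  0.48  1.82 -0.42  0.76  0.59] t 22.4
shift [ 0.012 -0.002  0.153] turn [ 0.001  0.    -0.004] w 0.0133
```

```bash
python3 -m inch '[[0.01,0,0.02,0,0,-0.003,0],[0.01,0,0.02,0,0,-0.003,0],[0.01,0,0.05,0,0,-0.003,0],[0.01,0,0.065,0,0,-0.003,0],[0.01,0,0.08,0,0,-0.003,0],[0.01,0,0.08,0,0,-0.003,0]]'
python3 plan.py .4415 -.386 .1043 67.2
```

```text
clock: 23.1
position: [0.4412, -0.3863, 0.1171]
tool_rot: [-3.141, 0.0, 1.172]
force: [0.2, 0.6, -0.5]
grip_width: 0.0125
finger_force: 62.5
pos [ 0.4412 -0.3863  0.1171] rpy [-180.     0.    67.1] q [ 0.3   0.68  0.46  1.83 -0.43  0.73  0.61] t 23.1
shift [0.002 0.001 0.064] turn [-0.     0.    -0.001] w 0.0125
```

It is 6 mm below the shaft top with no force, so it has entered. Pushing it home.

```bash
python3 -m inch '[[0,0,0.02,0,0,0,0],[0,0,0.035,0,0,0,0],[0,0,0.05,0,0,0,0],[0,0,0.06,0,0,0,0],[0,0,0.065,0,0,0,0],[0,0,0.065,0,0,0,0]]'
python3 -m inch '[[0,0,0.01,0,0,0,0],[0,0,0.01,0,0,0,0]]'
```

```text
clock: 23.85
position: [0.4412, -0.3863, 0.1044]
tool_rot: [3.141, 0.0, 1.172]
force: [-0.3, -0.4, 0.6]
grip_width: 0.013
finger_force: 62.8
clock: 24.1
position: [0.4413, -0.3866, 0.1041]
tool_rot: [3.14, -0.001, 1.171]
force: [-7.0, 8.1, 37.3]
grip_width: 0.0129
finger_force: 68.0
```

```bash
python3 -m inch '[[0,0,-0.01,0,0,0,0],[0,0,-0.01,0,0,0,0],[0,0,-0.01,0,0,0,0]]'
python3 - <<'E'
from h import *
f=grab("side");save(f,"s8")
E
```

```text
clock: 24.48
position: [0.4412, -0.3864, 0.1044]
tool_rot: [3.141, 0.0, 1.172]
force: [-0.6, 1.6, 5.2]
grip_width: 0.0127
finger_force: 63.5
```

View pics/s8.png

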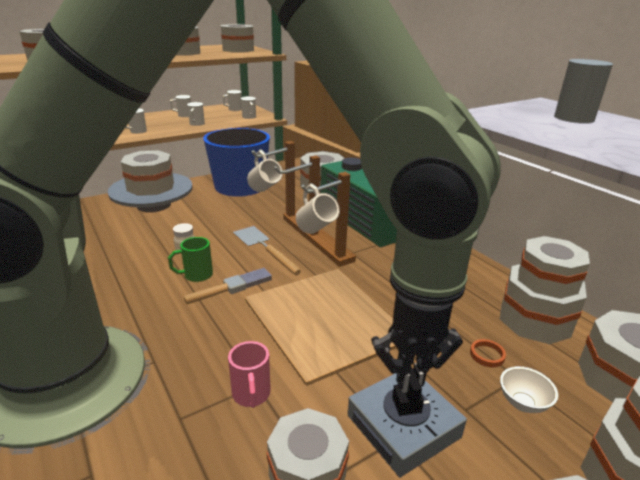

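Both mugs hang and the knob is seated. Next I refine the mark direction and turn most of the way.

```bash
python3 - <<'E'
from h import *
f=dict(np.load("w7.npz"));im=f["img"].astype(int)
m=np.zeros((480,640),np.uint8);m[160:194,360:386]=1
m=(m>0)&(im.sum(-1)<330);v,u=np.nonzero(m);x=np.array([ray(f,a,b,.045)[:2] for a,b in zip(u,v)])
d=x.mean(0)-[.4415,-.3858];print(m.sum(),np.degrees(np.arctan2(d[1],d[0])),np.hypot(*d))
E
python3 -m inch '[[0,0,0,0,0,0.1,0],[0,0,0,0,0,0.2,0],[0,0,0,0,0,0.3,0],[0,0,0,0,0,0.4,0],[0,0,0,0,0,0.5,0],[0,0,0,0,0,0.6,0],[0,0,0,0,0,0.68,0],[0,0,0,0,0,0.74,0],[0,0,0,0,0,0.78,0],[0,0,0,0,0,0.78,0],[0,0,0,0,0,0.78,0]]'
python3 -c "
from h import *
o=bot.observe();print(o['moment'],o['qpos'])
f=grab('wrist');save(f,'w9');np.savez('w9.npz',**{k:np.array(v) for k,v in f.items()})"
```

```text
130 -88.23246560961178 0.05026881903187762
clock: 25.9
position: [0.4423, -0.3866, 0.1044]
tool_rot: [3.14, -0.002, -0.053]
force: [5.7, -2.3, 1.1]
grip_width: 0.0132
finger_force: 63.0
[-0.51363247 -1.53761339 -0.01571638] [ 0.12140893  0.81056414  0.76721869  1.84099986 -0.76572538  0.81218316
 -0.33279565]
```

View pics/w9.png

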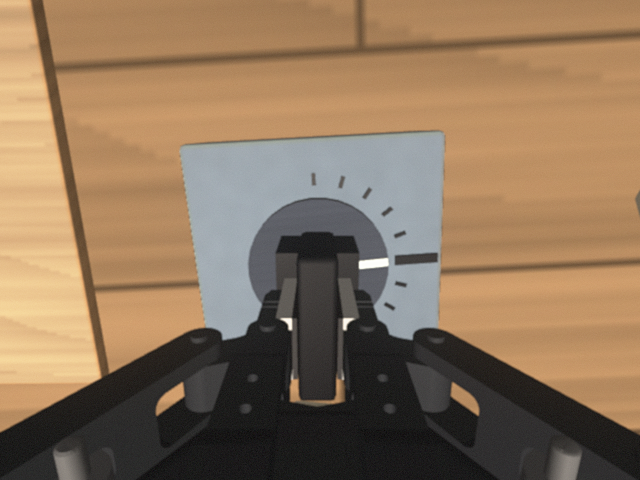

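The pointer at (373,264) stands almost in line with the mark at (416,259). Measuring it.

```bash
cat > ang.py <<'E'
from h import *
import sys
f=dict(np.load(sys.argv[1]));im=f["img"].astype(int);s=im.sum(-1);c=np.array([.4415,-.3858])
v,u=np.mgrid[:480,:640]
for n,m,h in(("ptr",(im.min(-1)>190)&(u>350)&(u<395)&(v>250)&(v<280),.05),("mark",(s<330)&(u>393)&(u<442)&(v>250)&(v<268),.045)):
    x=np.array([ray(f,a,b,h)[:2] for a,b in zip(u[m],v[m])]);d=x.mean(0)-c
    w=np.linalg.svd(x-x.mean(0))[2][0]
    print(n,m.sum(),np.degrees(np.arctan2(d[1],d[0])),np.hypot(*d),'axis',np.degrees(np.arctan(w[1]/w[0]))%180-180)
E
python3 ang.py w9.npz
```

```text
ptr 239 -88.01718665432196 0.028756324270871027 axis -86.13880035499764
mark 409 -89.27856701658487 0.051649827371004944 axis -88.7052616438803
```

```bash
python3 -m inch '[[0,0,0,0,0,0.018,0],[0,0,0,0,0,0.018,0],[0,0,0,0,0,0.018,0.2],[0,0,0,0,0,0.018,0.5],[0,0,0,0,0,0.018,0.5],[0,0,0,0,0,0.018,0.5],[0,0,-0.1,0,0,0.018,0.5],[0,0,-0.3,0,0,0.018,0.5],[0,0,-0.6,0,0,0.018,0.5],[0,0,-0.9,0,0,0.018,0.5],[0,0,-0.9,0,0,0.018,0.5]]'
python3 -m inch '[[-0.3,0,0,0,0,0,0.5],[-0.3,0,0,0,0,0,0.5],[-0.3,0,0,0,0,0,0.5],[-0.3,0,0,0,0,0,0.5]]'
python3 - <<'E'
from h import *
f=grab("wrist");P=cloud(f);o=bot.observe()
with np.errstate(invalid='ignore'): q=P[(abs(P[...,2]-.114)<.006)&(np.hypot(P[...,0]-.4415,P[...,1]+.386)<.045)]
print('wing',len(q),q.mean(0),np.median(q[:,2]),cv2.minAreaRect(q[:,:2].astype(np.float32)),o["position"],o["force"])
g=grab("top");T=np.vstack([f["img"][:,:],]);save(f,"w10")
s=grab("side");a=cv2.resize(s["img"][120:270,200:400],(400,300));b=cv2.resize(f["img"],(400,300));c=cv2.resize(s["img"][360:470,340:487],(400,300));d=cv2.resize(g["img"],(400,300))
cv2.imwrite("pics/fin.png",np.vstack([np.hstack([a,b]),np.hstack([c,d])])[...,::-1])
E
```

```text
clock: 27.32
position: [0.4416, -0.3877, 0.2895]
tool_rot: [3.138, -0.006, -0.082]
force: [0.4, 1.1, -1.1]
grip_width: 0.043
finger_force: 0.0
clock: 27.82
position: [0.382, -0.3813, 0.2843]
tool_rot: [3.141, 0.0, -0.081]
force: [0.1, 1.3, 0.3]
grip_width: 0.0427
finger_force: 0.0
wing 1346 [ 0.44188027 -0.38584363  0.11509184] 0.11515032737224921 ((0.44126999378204346, -0.38562318682670593), (0.013669885694980621, 0.05548622086644173), 85.85285949707031) [ 0.38195957 -0.38131449  0.28423818] [ 0.1388596   0.27026155 -0.22105577]
```

View pics/fin.png

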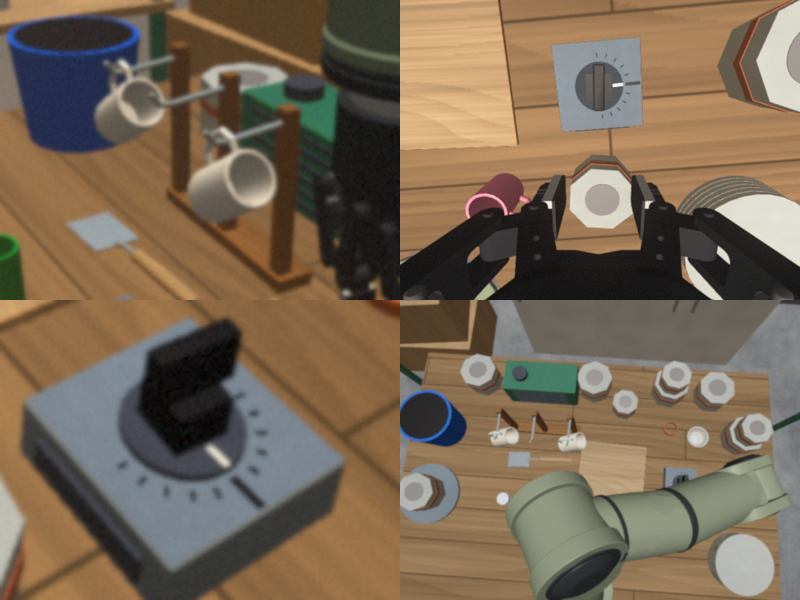

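The pointer is on the mark, the knob is home (wing top at 115 mm) and both mugs hang freely. I wait a while for them to settle, then hand in.

```bash
for i in 1 2 3 4 5 6; do python3 -m inch '[[0,0,0,0,0,0,0.5],[0,0,0,0,0,0,0.5],[0,0,0,0,0,0,0.5],[0,0,0,0,0,0,0.5],[0,0,0,0,0,0,0.5],[0,0,0,0,0,0,0.5],[0,0,0,0,0,0,0.5],[0,0,0,0,0,0,0.5],[0,0,0,0,0,0,0.5],[0,0,0,0,0,0,0.5],[0,0,0,0,0,0,0.5],[0,0,0,0,0,0,0.5],[0,0,0,0,0,0,0.5],[0,0,0,0,0,0,0.5],[0,0,0,0,0,0,0.5],[0,0,0,0,0,0,0.5]]' >/dev/null; done
python3 - <<'E'
from h import *
r=[]
for i in range(4): r.append(grab("side")["img"][120:270,240:350].astype(float))
print([abs(a-r[0]).mean() for a in r[1:]], bot.observe()["clock"])
print(bot.job_done())
E
```

```text
[np.float64(2.2031515151515153), np.float64(2.215373737373737), np.float64(2.204686868686869)] 40.175
the job is handed in; nothing more can be done
None
```

The job is handed in at about 40 s on the robot's clock: both mugs hang on hook0 and hook2 and are still, the knob is fully home, the dial pointer is on the long index mark, and the gripper is clear; no verdict came back.

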